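# Hang the measuring cup on the folding hook stand

### The job

Press down the red tab at the back of the folding hook stand so that its steel arm tips fully up and stays there. Then pick up the steel measuring cup by its handle, slide the loop at the handle's end over the tip and along the raised arm before you let go, and leave the cup hanging still by its loop with the arm still up. Do not knock over or push aside the pepper grinder, the oil bottle or the salt bowl.

Things in the scene. Friction and masses are not known exactly. Their poses are not given: they have to be found in the camera images.
- hook_stand: Fixed hook stand: dark round wooden base 110 mm across and 14 mm high, thin dark post 16 mm across, and on top a clevis (22 mm along x, 38 mm wide, top 156 mm above the worktop) in which the arm pivots. Origin: centre of the underside of the base, on the worktop. Its -x axis points to the side where the arm sticks out (toward the robot, more or less to its left), +x to the tab's side; z up.
- hook_arm (a joint): Hinge of the arm in the stand, rad. 0: folded, the arm is level; 1.047: stop, the arm points 60 degrees above level. It grows as the tab goes down. Starts between 0 and 0.2. A stiff friction hinge (0.35 N m; about 7 N straight down on the tab): it stays where it is left, and carries the cup, but pushing sideways on the arm's tip with more than about 3 N turns it.
- rod_pivot (a point): Point on the hinge axis, 145 mm above the worktop, in line with the post; its frame turns with the arm. The arm is a straight round steel rod, 9 mm thick, that runs from this point along this frame's -x axis to a ball tip 14 mm across centred 115 mm out. y is the hinge axis (always level). z is square to the rod, on its upper side. A fixed collar disc 36 mm across on the rod, 42 to 47 mm from the pivot, stops the loop; the free rod from 47 to 115 mm is where the loop goes.
- press_tab (a point): Red ribbed tab plate, 42 (x) x 28 (y) x 5 (z) mm, fixed to the arm's other end, beyond the post; it turns with the arm. This point: centre of the plate, 55 mm from the pivot; same axes as rod_pivot, on whose +x side it lies. It is cranked: with the arm folded it rises 40 degrees outward, with the arm fully up it slopes 20 degrees down outward. Pressing straight down about 50 mm beyond the pivot (level distance) stays on the plate for the whole stroke.
- cup_handle (a point): Loose stainless measuring cup, about 120 g: round open bowl 58 mm across the rim, 36 mm high, with a straight level handle, a flat bar 16 mm wide and 5 mm thick whose middle plane is 33.5 mm above the cup's underside. This point: middle of the bar, 58 mm from the bowl's axis. The bar's bare part runs from 29 mm to 98 mm from the bowl's axis. x runs along the handle from bowl to loop, z is up out of the bowl.
- cup_loop (a point): Centre of the round wire loop at the handle's end, 54 mm beyond cup_handle along x, in the same plane as the bar, square to z: 26 mm inside, 38 mm outside diameter. Same axes as cup_handle.
- grinder_mid (a point): Pepper grinder, glass with black cap, 43 mm across, 112 mm high; a bystander. Point at half height.
- bottle_mid (a point): Small square oil bottle with black cap, 42 mm wide, 170 mm high; a bystander. Point at half height.
- bowl_mid (a point): Stoneware bowl of salt, 110 mm across, 51 mm high; a bystander. Point at half height.

How it is judged:
By the outcome, as a careful person would: the job done as asked, in the order asked, and still so for the second after the job is handed in, with the robot touching nothing.
It also fails if it takes over 69 s, if anything falls off the work surface, if the arm or the gripper's body presses on something with over 40 N, if the wrist force passes 120 N, or if a joint passes its speed limit or range.

### The arm

A 7-joint arm with a two-finger parallel gripper is mounted at the origin on a cart in front of the work surface, level with it; the furniture and walls round the work are solid. World frame = base frame: x ahead of the robot, y to its left, z up, the work surface at z = 0. Lengths are in mm, angles in rad, forces in N, time in s.
With the tool pointing down it reaches from about 375 to 925 mm from the base axis. Payload 3.1 kg.
Tool frame: the origin (TCP) lies on the mounting face of the last link; the fingertips stand ahead of it and the grasp point (between the pads) lies 155 mm ahead of it (manip.nose_length is the z of the fingertips in the tool frame, in mm); z points along the fingers, y is the line along which they close (so a half turn about z gives the same grasp; the last joint's range is limited). The gripper opens to 85 mm and grips with 20 to 120 N. Pads are 22 mm wide; open, the fingers measure 114 mm over their backs; the gripper's body (76 mm by 85 mm) begins 54 mm behind the grasp point. The pads swing forward as they close: fully open they stand 13 mm farther back than shut.
Start: joints at [-1.206, 0.383, 0.044, 1.598, -0.018, 1.161, -0.05], TCP at [290.18, 581.638, 404.669] pointing down, gripper open.
Joint ranges: [-2.61, 2.61], [-0.41, 2.15], [-1.48, 1.57], [0, 2.5], [-1.57, 4.71], [0.05, 1.97], [-2.85, 2.85]. Speed limits (rad/s): [2.79, 2.79, 3.14, 3.14, 3.14, 3.14, 3.14].

### API

Orientations are given as [roll, pitch, yaw] about the fixed x, y, z axes, in that order (R = Rz(yaw) Ry(pitch) Rx(roll)).
In Python, from rig import manip gives the robot as it stands.
- The arm moves only by the tool send_rows, never from a script. Its argument "commands" is a list of rows, each a list of 3 entries, a list of its own where there are three numbers: the gripper command: -1 is fully open, 1 is shut, values between are in proportion, then the shift along the world's x, y, z scaled (see below), then the turn, a rotation vector about the world's x, y, z scaled (see below). In form: [[gripper, [dx, dy, dz], [wx, wy, wz]], ...]. A call has 1 to 5 rows; each row is the pose to reach, as a shift and turn from the pose commanded when the call began; what a row does not reach only later rows make up. The controller multiplies each number of a shift by 0.5 m and each number of a turn by 45 degrees. A row lasts 1/8 s, in which the tool goes at most 62.5 mm and 10.7 degrees, less where a joint would pass 70% of its speed; a pose out of reach is approached as far as the arm can. A call with a number of a shift or a turn outside -1 to 1 is refused whole. A call with a gripper value outside its range is refused whole. The fingers move at their own pace and stop on an object; the grip force is fixed at half the most. Time passes only in rows, so rows that repeat a pose let the fingers close. It gives the time, the measured TCP pose, the force, the opening and the grip force at its end, in the units of the state.
- manip.sense(): the state, without advancing time (a new reading comes with each control period).
- manip.get_image(name): name is "side" or "top" or "wrist"; returns a dict with "img" (480x640x3 uint8, blue, green, red), "z_map" (480x640 float32, mm along the optical axis (not along the pixel's ray), 0 where there is no reading), "mtx" (3x3 intrinsics, pixels), "world_from_camera" (4x4, takes a point from camera to world coordinates). Camera axes: x right, y up, looking along -z (the intrinsics and any distortion apply to the point x, -y, -z); pixel columns grow to the right and rows downward; lengths in mm; the calibration is good to about 2 mm. A picture is of the moment at which its call begins.
- manip.job_done(): hands the job in; it is judged then, once.
The state is a dict: "time_s": time; "joint_positions": joint angles; "qd": joint speeds; "tau": joint torques, N m; "tool_pos": TCP position; "orientation": TCP orientation; "contact_force": force on the tool from outside, world axes, zero at the start; "ft_torque": the same for the moment, N m; "finger_gap": finger opening in mm; "finger_force": force on a finger pad.
Only numpy, scipy, OpenCV 4.12 (cv2) and the standard library are available. Lean on these libraries where they do the work, as an engineer would, in place of code of your own. Each camera call takes 0.05 s, during which the arm holds its last target. There are 200 camera calls.

## Working session

There is one attempt and no reset: what is moved stays moved. The work goes in short steps, Python scripts to look and compute and a tool call to move; the robot and the scene stay as the last step left them, time stands still between calls to the robot, and variables do not carry over. Pictures are saved under pics/ and viewed, at most 10 in all, crops included, and the job is handed in when it is done.

Besides the shell and the picture viewer there is one more tool, called after ">>>" by a JSON object that holds its "api" and its "payload", one argument or row to a line. send_rows: Moves the arm, as the interface text tells. Its arguments: {"type":"object","properties":{"commands":{"type":"array"}},"required":["commands"]}

```bash
ls; mkdir -p pics
python3 - <<'E'
from rig import manip
import cv2,pickle
s=manip.sense();print(s, manip.nose_length)
for n in("side","top"):
    d=manip.get_image(n);cv2.imwrite(f"pics/{n}0.png",d["img"]);pickle.dump(d,open(f"{n}0.pkl","wb"))
    print(n,d["mtx"],d["world_from_camera"].round(3),[k for k in d])
E
```

```text
pics
{'time_s': 0.0, 'joint_positions': array([-1.20577825,  0.38386822,  0.04382347,  1.59957043, -0.01789679,
        1.16115851, -0.04989659]), 'qd': array([ 1.43039379e-03,  5.10219040e-04,  2.11458695e-04,  1.06206858e-03,
       -2.47142500e-04,  3.38426025e-05,  7.37606550e-05]), 'tau': array([-4.62989319e-04, -4.33471799e+01,  1.02426354e+00, -2.49511009e+01,
        1.05873041e-02,  1.12457899e-02, -1.42052130e-06]), 'tool_pos': array([289.97130931, 581.20294681, 403.26655866]), 'orientation': array([-3.13898424e+00,  1.40792753e-04,  2.67886900e+00]), 'contact_force': array([0.22646415, 0.57861557, 0.00162194]), 'ft_torque': array([-0.0062205 ,  0.06227536,  0.03809624]), 'finger_force': 0.0, 'finger_gap': 84.96122697659668} 173.4
side [[551.15808209   0.         320.8958348 ]
 [  0.         551.15808209 238.77036601]
 [  0.           0.           1.        ]] [[-9.30000e-01  2.98000e-01 -2.16000e-01  3.34626e+02]
 [-3.68000e-01 -7.23000e-01  5.85000e-01  5.65322e+02]
 [ 1.80000e-02  6.23000e-01  7.82000e-01  9.58764e+02]
 [ 0.00000e+00  0.00000e+00  0.00000e+00  1.00000e+00]] ['img', 'z_map', 'mtx', 'world_from_camera']
top [[438.24010193   0.         316.77116156]
 [  0.         438.24010193 238.65217544]
 [  0.           0.           1.        ]] [[-3.000000e-03  9.800000e-01 -1.980000e-01  3.522640e+02]
 [-1.000000e+00 -4.000000e-03 -4.000000e-03 -6.436500e+01]
 [-5.000000e-03  1.980000e-01  9.800000e-01  1.127828e+03]
 [ 0.000000e+00  0.000000e+00  0.000000e+00  1.000000e+00]] ['img', 'z_map', 'mtx', 'world_from_camera']
```

View pics/side0.png

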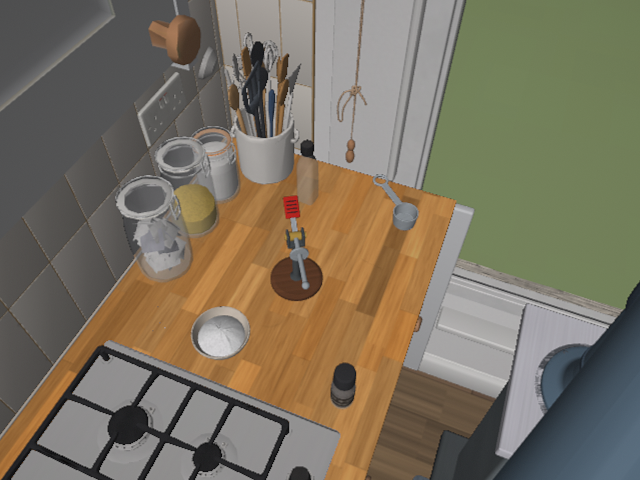

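View pics/top0.png

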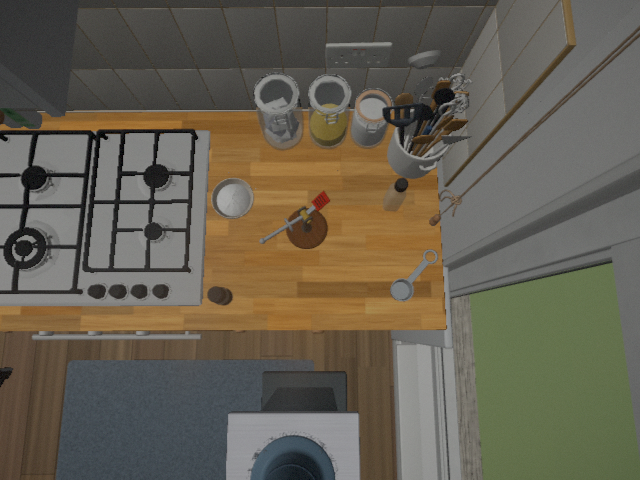

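The side view shows the tab at (291,207), arm tip (305,287), stand base (297,278), cup bowl (405,215) and loop (380,181). In the top view the tab is at (320,200), tip (263,240), base (307,228), cup bowl (401,290) and loop (430,257).

```bash
cat > h.py <<'E'
import numpy as np,cv2
def ray(d,u,v):
    M=d["mtx"];W=d["world_from_camera"]
    r=np.array([(u-M[0,2])/M[0,0],-(v-M[1,2])/M[1,1],-1.0])
    return W[:3,3],W[:3,:3]@r
def onz(d,u,v,z):
    o,r=ray(d,u,v);return (o+r*(z-o[2])/r[2]).round(1)
def dep(d,u,v):
    o,r=ray(d,u,v);return (o+r*d["z_map"][int(v),int(u)]).round(1)
def cross(d1,p1,d2,p2):
    o1,r1=ray(d1,*p1);o2,r2=ray(d2,*p2)
    r1=r1/np.linalg.norm(r1);r2=r2/np.linalg.norm(r2)
    s=np.linalg.lstsq(np.c_[r1,-r2],o2-o1,rcond=None)[0]
    a,b=o1+s[0]*r1,o2+s[1]*r2
    return ((a+b)/2).round(1),np.linalg.norm(a-b).round(1)
def cloud(d):
    v,u=np.mgrid[:480,:640];M=d["mtx"];W=d["world_from_camera"]
    r=np.stack([(u-M[0,2])/M[0,0],-(v-M[1,2])/M[1,1],-np.ones(u.shape)],-1)*d["z_map"][...,None]
    return r@W[:3,:3].T+W[:3,3]
def redmask(d):
    h=cv2.cvtColor(d["img"],cv2.COLOR_BGR2HSV)
    m=(((h[...,0]<5)|(h[...,0]>174))&(h[...,1]>200)&(h[...,2]>100)).astype(np.uint8)
    n,l,st,c=cv2.connectedComponentsWithStats(m);i=1+st[1:,4].argmax();return l==i,c[i]
E
cat > a.py <<'E'
import pickle,numpy as np
from h import *
S=pickle.load(open("side0.pkl","rb"));T=pickle.load(open("top0.pkl","rb"))
ms,cs=redmask(S);mt,ct=redmask(T)
print("tab",cs,ct,ms.sum(),mt.sum(),cross(S,cs,T,ct),np.median(cloud(S)[ms],0).round(1),np.median(cloud(T)[mt],0).round(1))
print("tip",cross(S,(305,287),T,(263,240)),dep(S,305,287),dep(T,263,240))
print("base",onz(S,297,280,14),onz(T,307,230,14))
for d,n in((S,"S"),(T,"T")):
    P=cloud(d)
    # cup: grey, region
    box=np.s_[165:235,365:425] if n=="S" else np.s_[245:305,385:442]
    h=cv2.cvtColor(d["img"],cv2.COLOR_BGR2HSV)[box]
    p=P[box];m=(h[...,1]<70)&(p[...,2]>20)&(p[...,2]<60)
    q=p[m];print(n,len(q),q.mean(0).round(1),q[:,2].max().round(1),np.percentile(q[:,2],[10,50,90]).round(1))
    c,v=np.linalg.eigh(np.cov(q[:,:2].T));a=(q[:,:2]-q[:,:2].mean(0))@v[:,1]
    e=q[q[:,2]>28]
    print("ax",v[:,1].round(3),q[a.argmin()].round(1),q[a.argmax()].round(1))
print("loop",onz(S,380,181,33),onz(T,430,257,33),"bowl",onz(S,405,211,36),onz(T,401,289,36))
for nm,s,t in(("grinder",(344,372),(217,296)),("bottle",(307,147),(401,186)),("salt",(221,333),(232,198))):
    print(nm,dep(S,*s),dep(T,*t),cross(S,s,T,t))
E
python3 a.py
python3 - <<'E'
import cv2,numpy as np
a=cv2.imread('pics/side0.png');b=cv2.imread('pics/top0.png')
A=cv2.resize(a[160:310,260:430],None,fx=3,fy=3,interpolation=2);B=cv2.resize(b[170:310,250:450],None,fx=2,fy=2)
C=np.zeros((450,800,3),np.uint8);C[:,:A.shape[1]][:450]=A;
B=B[:, :];C[:280,510:]=B[:280,:290];cv2.imwrite('pics/c0.png',C)
E
```

```text
tab [291.17156863 206.60784314] [322.88461538 197.76923077] 204 52 (array([636.8, -75.2, 171.9]), np.float64(6.0)) [629.5 -66.4 181.8] [634.5 -75.  189.1]
tip (array([548.7,  63.4, 136.8]), np.float64(2.3)) [544.   71.7 150.3] [546.7  61.4 152.7]
base [601.3 -21.2  14. ] [600.4 -34.7  14. ]
S 762 [ 487.6 -319.7   32.9] 54.5 [23.2 34.2 39.3]
ax [-0.628  0.778] [ 577.6 -387.4   21.7] [ 432.8 -240.9   29. ]
T 386 [ 481.  -305.2   35.1] 43.0 [29.1 36.  38.8]
ax [-0.757  0.654] [ 542.2 -353.4   36.6] [ 424.5 -250.    40.1]
loop [ 525.9 -341.7   33. ] [ 524.9 -345.8   33. ] bowl [ 444.7 -270.8   36. ] [ 444.4 -268.8   36. ]
grinder [429.8 179.4 113.9] [423.9 171.1 107.7] (array([427.9, 173.1, 100.2]), np.float64(6.9))
bottle [ 671.  -244.3  169.5] [ 666.7 -252.9  172.8] (array([ 673.7, -255.7,  158. ]), np.float64(4.1))
salt [674.5 163.2  50.1] [677.4 156.6  49.1] (array([679.4, 158.4,  39.3]), np.float64(1.7))
```

View pics/c0.png

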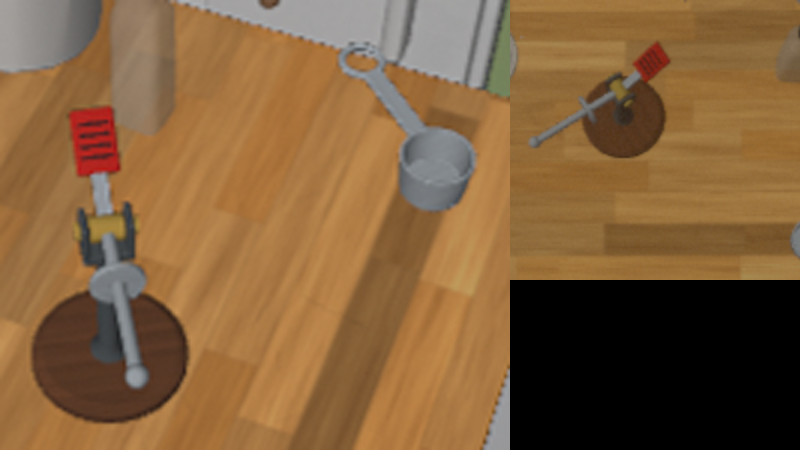

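```bash
cat > b.py <<'E'
import pickle,numpy as np
from h import *
S=pickle.load(open("side0.pkl","rb"));T=pickle.load(open("top0.pkl","rb"))
for d,n in((S,"S"),(T,"T")):
    P=cloud(d);near=(abs(P[...,0]-595)<110)&(abs(P[...,1]+15)<130)
    q=P[near&(P[...,2]>110)];q=q[:,:]
    c=q[:,:2].mean(0);w,v=np.linalg.eigh(np.cov(q[:,:2].T));ax=v[:,1]*np.sign(v[0,1])
    print(n,"arm",len(q),c.round(1),ax.round(3),np.degrees(np.arctan2(ax[1],ax[0])).round(1))
    a=(q[:,:2]-c)@ax
    for lo in range(-100,100,15):
        k=(a>lo)&(a<=lo+15)
        if k.sum():print("  ",lo+7,k.sum(),np.percentile(q[k,2],[10,50,90]).round(0))
    h=cv2.cvtColor(d["img"],cv2.COLOR_BGR2HSV)
    m=(near&(P[...,2]<25)&(P[...,2]>-10)&(h[...,2]<110)).astype(np.uint8)
    cn,_=cv2.findContours(m,0,2);k=cv2.convexHull(max(cn,key=cv2.contourArea));e=cv2.fitEllipse(k)
    print(" base",e,onz(d,*e[0],12))
print("pivot side/top",cross(S,(294,236),T,(305,216)))
E
python3 b.py
```

```text
S arm 1102 [602.7 -21.9] [ 0.532 -0.847] -57.9
   -93 33 [149. 152. 154.]
   -78 31 [149. 151. 153.]
   -63 31 [149. 151. 152.]
   -48 34 [148. 150. 152.]
   -33 185 [139. 152. 163.]
   -18 19 [149. 151. 153.]
   -3 169 [127. 146. 154.]
   12 163 [131. 153. 157.]
   27 59 [155. 162. 168.]
   42 143 [169. 175. 180.]
   57 150 [180. 187. 192.]
   72 38 [191. 194. 196.]
 base ((296.268798828125, 277.97442626953125), (44.982852935791016, 52.145713806152344), 88.16260528564453) [605.2 -26.6  12. ]
T arm 636 [602.2 -25. ] [ 0.536 -0.844] -57.6
   -93 26 [148. 150. 152.]
   -78 27 [148. 150. 153.]
   -63 25 [148. 150. 152.]
   -48 26 [147. 150. 152.]
   -33 57 [145. 156. 163.]
   -18 26 [146. 150. 151.]
   -3 77 [128. 150. 155.]
   12 110 [148. 153. 156.]
   27 31 [157. 163. 167.]
   42 91 [170. 175. 181.]
   57 93 [182. 187. 192.]
   72 19 [191. 194. 195.]
 base ((306.5281677246094, 228.05126953125), (40.805755615234375, 41.49969482421875), 54.15598678588867) [606.  -33.4  12. ]
pivot side/top (array([608. , -33.2, 140.8]), np.float64(4.8))
```

>>> {"api": "send_rows", "payload": {
  "commands": [
    [1,[0.1,-0.12,0.1],[0,0,-0.15]],
    [1,[0.2,-0.24,0.15],[0,0,-0.3]],
    [1,[0.3,-0.36,0.15],[0,0,-0.45]],
    [1,[0.4,-0.48,0.15],[0,0,-0.6]],
    [1,[0.45,-0.6,0.15],[0,0,-0.7]]
  ]
}}

```text
time_s: 0.72
tool_pos: [474.8, 346.4, 476.8]
orientation: [3.141, 0.0, 2.126]
contact_force: [0.7, 0.5, 0.8]
finger_gap: 0.2
finger_force: 0.0
```

>>> {"api": "send_rows", "payload": {
  "commands": [
    [1,[0,0,0],[0,0,0]]
  ]
}}

```text
time_s: 0.85
tool_pos: [478.2, 340.6, 477.1]
orientation: [3.141, 0.004, 2.115]
contact_force: [-0.8, 0.7, 0.4]
finger_gap: -0.3
finger_force: 0.0
```

>>> {"api": "send_rows", "payload": {
  "commands": [
    [1,[0.04,-0.1,0],[0,0,0]],
    [1,[0.08,-0.2,0],[0,0,0]],
    [1,[0.12,-0.3,0],[0,0,0]],
    [1,[0.16,-0.4,0],[0,0,0.02]],
    [1,[0.2,-0.5,0],[0,0,0.02]]
  ]
}}

```text
time_s: 1.48
tool_pos: [573.7, 97.9, 476.3]
orientation: [-3.141, -0.001, 2.147]
contact_force: [-0.4, 0.5, -0.1]
finger_gap: 0.4
finger_force: 0.0
```

>>> {"api": "send_rows", "payload": {
  "commands": [
    [1,[0,0,0],[0,0,0]]
  ]
}}

```text
time_s: 1.6
tool_pos: [574.6, 92.3, 476.7]
orientation: [-3.14, 0.003, 2.135]
contact_force: [-0.0, 0.8, -0.0]
finger_gap: -0.1
finger_force: 0.0
```

Need (+60, -166); stay at z 477 first, then look.

>>> {"api": "send_rows", "payload": {
  "commands": [
    [1,[0.04,-0.11,0],[0,0,0]],
    [1,[0.08,-0.22,0],[0,0,0]],
    [1,[0.12,-0.33,-0.06],[0,0,0]],
    [1,[0.12,-0.332,-0.12],[0,0,0]],
    [1,[0.12,-0.332,-0.12],[0,0,0]]
  ]
}}

```text
time_s: 2.22
tool_pos: [632.6, -66.2, 412.9]
orientation: [-3.135, -0.005, 2.146]
contact_force: [0.2, 0.6, 1.3]
finger_gap: -0.1
finger_force: 0.0
```

Run:
```python
from rig import manip
import cv2,pickle
from h import *
print(manip.sense()["tool_pos"])
d=manip.get_image("wrist");cv2.imwrite("pics/w1.png",d["img"]);pickle.dump(d,open("w1.pkl","wb"))
print(d["world_from_camera"].round(2),d["mtx"])
m,c=redmask(d);print(c,m.sum(),np.median(cloud(d)[m],0).round(1))
```

```text
[632.61268748 -66.16509509 412.92178857]
[[ 8.4000e-01 -5.2000e-01 -1.4000e-01  5.9340e+02]
 [ 5.4000e-01  8.1000e-01  2.3000e-01 -6.6700e+00]
 [-1.0000e-02 -2.7000e-01  9.6000e-01  3.8155e+02]
 [ 0.0000e+00  0.0000e+00  0.0000e+00  1.0000e+00]] [[339.39610999   0.         324.83983222]
 [  0.         339.39610999 239.20406534]
 [  0.           0.           1.        ]]
[306. 282.] 1 [626.9 -81.5 191. ]
```

View pics/w1.png

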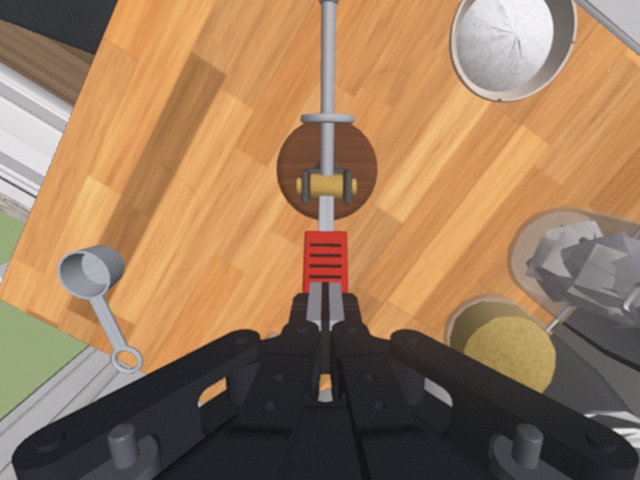

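The tab is at (325,260), the fingertips are lined up over it at (325,290), the hinge axis is at (328,185) and the collar at (327,118). The cup bowl is at (92,272) and its loop at (126,359).

Run:
```python
import pickle
from h import *
d=pickle.load(open("w1.pkl","rb"))
P=onz(d,328,185,150);print("pivot",P,"collar",onz(d,327,118,145),"tip",onz(d,328,2,145),"tabend",onz(d,325,232,160),dep(d,325,260))
print("cup bowl",onz(d,92,272,36),"loop",onz(d,126,359,33.5))
```

```text
pivot [609.  -29.4 150. ] collar [584.8   6.5 145. ] tip [549.3  62.4 145. ] tabend [623.8 -55.9 160. ] [630.7 -66.4 181.2]
cup bowl [ 451.7 -260.1   36. ] loop [ 527.3 -344.    33.5]
```

>>> {"api": "send_rows", "payload": {
  "commands": [
    [1,[0,0,0],[0,0,0]]
  ]
}}

```text
time_s: 2.4
tool_pos: [634.3, -65.3, 418.2]
orientation: [3.139, 0.0, 2.149]
contact_force: [1.2, 0.3, 1.0]
finger_gap: 0.1
finger_force: 0.0
```

>>> {"api": "send_rows", "payload": {
  "commands": [
    [1,[0,-0.016,-0.05],[0,0,-0.01]],
    [1,[0.002,-0.016,-0.09],[0,0,-0.01]],
    [1,[0.002,-0.016,-0.1],[0,0,-0.02]],
    [1,[0.002,-0.016,-0.1],[0,0,-0.02]]
  ]
}}

```text
time_s: 2.9
tool_pos: [634.9, -75.0, 367.2]
orientation: [3.141, -0.0, 2.13]
contact_force: [-0.5, 0.0, 0.2]
finger_gap: 0.5
finger_force: 0.1
```

>>> {"api": "send_rows", "payload": {
  "commands": [
    [1,[0,0,-0.02],[0,0,0]],
    [1,[0,0,-0.04],[0,0,0]],
    [1,[0,0,-0.06],[0,0,0]],
    [1,[0,0,-0.08],[0,0,0]],
    [1,[0,0,-0.08],[0,0,0]]
  ]
}}

```text
time_s: 3.52
tool_pos: [636.4, -77.1, 329.2]
orientation: [3.137, 0.006, 2.128]
contact_force: [1.5, -0.6, 4.5]
finger_gap: -0.0
finger_force: 1.9
```

>>> {"api": "send_rows", "payload": {
  "commands": [
    [1,[-0.002,0.002,-0.015],[0,0,0]],
    [1,[-0.003,0.004,-0.03],[0,0,0]],
    [1,[-0.003,0.005,-0.04],[0,0,0]],
    [1,[-0.003,0.005,-0.04],[0,0,0]]
  ]
}}

```text
time_s: 4.03
tool_pos: [635.5, -76.2, 310.0]
orientation: [3.135, 0.01, 2.127]
contact_force: [3.4, -3.9, 4.2]
finger_gap: -0.4
finger_force: 2.9
```

>>> {"api": "send_rows", "payload": {
  "commands": [
    [1,[0,0,-0.006],[0,0,0]],
    [1,[0,0,-0.012],[0,0,0]],
    [1,[0,0,-0.012],[0,0,0]]
  ]
}}

```text
time_s: 4.4
tool_pos: [635.3, -75.5, 304.7]
orientation: [3.136, 0.007, 2.128]
contact_force: [0.8, -2.6, 9.0]
finger_gap: -0.1
finger_force: 4.8
```

>>> {"api": "send_rows", "payload": {
  "commands": [
    [1,[0,0,-0.006],[0,0,0]],
    [1,[0,0,-0.012],[0,0,0]],
    [1,[0,0,-0.012],[0,0,0]]
  ]
}}

```text
time_s: 4.78
tool_pos: [635.6, -75.9, 303.9]
orientation: [3.135, 0.005, 2.128]
contact_force: [-8.4, -2.1, 30.1]
finger_gap: 0.2
finger_force: 13.8
```

>>> {"api": "send_rows", "payload": {
  "commands": [
    [1,[0,0,-0.004],[0,0,0]],
    [1,[0,0,-0.008],[0,0,0]],
    [1,[0,0,-0.008],[0,0,0]]
  ]
}}

```text
time_s: 5.15
tool_pos: [635.8, -76.3, 303.5]
orientation: [3.134, 0.003, 2.127]
contact_force: [-15.0, -0.6, 45.3]
finger_gap: 0.4
finger_force: 19.9
```

>>> {"api": "send_rows", "payload": {
  "commands": [
    [1,[0,0,0.1],[0,0,0]],
    [1,[0,0,0.2],[0,0,0]],
    [1,[-0.06,-0.09,0.22],[0,0,0.1]],
    [-1,[-0.12,-0.18,0.22],[0,0,0.2]],
    [-1,[-0.18,-0.27,0.22],[0,0,0.325]]
  ]
}}

```text
time_s: 5.78
tool_pos: [542.1, -208.9, 401.1]
orientation: [3.141, 0.0, 2.389]
contact_force: [1.0, -0.2, 0.2]
finger_gap: 35.9
finger_force: 0.0
```

>>> {"api": "send_rows", "payload": {
  "commands": [
    [-1,[-0.06,-0.09,0],[0,0,0]],
    [-1,[-0.12,-0.18,0],[0,0,0]],
    [-1,[-0.12,-0.18,0],[0,0,0]]
  ]
}}

```text
time_s: 6.15
tool_pos: [478.7, -303.5, 401.1]
orientation: [-3.14, 0.0, 2.373]
contact_force: [-0.5, 0.5, 0.8]
finger_gap: 85.2
finger_force: 0.0
```

Run:
```python
from rig import manip
import cv2,pickle
from h import *
for n in("wrist","side"):
    d=manip.get_image(n);pickle.dump(d,open(n+"2.pkl","wb"))
    if n=="wrist": A=d["img"]
    else: B=d["img"]
print(manip.sense()["tool_pos"])
cv2.imwrite("pics/w2.png",cv2.resize(np.hstack([A[:, :],B[150:390,250:410].repeat(2,0).repeat(2,1)]),(800,400)))
```

```text
[ 482.75949673 -298.40345071  400.74520922]
```

View pics/w2.png

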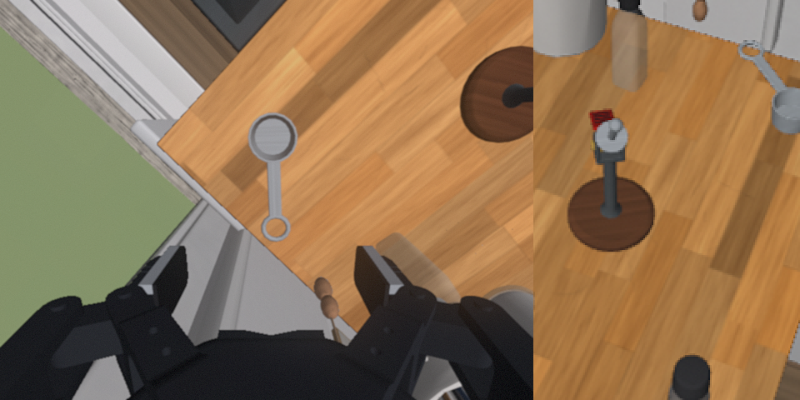

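The arm is up in the side view, with its tip pointing at the camera. In the wrist view the bowl rim is at about (328,163) and the loop at (331,274), so the handle is nearly in line with the tool.

Run:
```python
import pickle
from h import *
d=pickle.load(open("wrist2.pkl","rb"))
g=cv2.cvtColor(d["img"],cv2.COLOR_BGR2HSV)
m=np.zeros((480,640),np.uint8);m[130:292,290:362]=(g[130:292,290:362,1]<60)
n,l,st,c=cv2.connectedComponentsWithStats(m);k=1+st[1:,4].argmax();mm=l==k;print(st[k])
v,u=np.where(mm)
for lo,hi in((130,195),(205,255),(258,292)):
    s=(v>=lo)&(v<hi);print(lo,u[s].min(),u[s].max(),v[s].min(),v[s].max(),u[s].mean())
for vv in (215,230,245):
    s=v==vv;print(vv,onz(d,u[s].mean(),vv,36))
E=lambda lo,hi:cv2.fitEllipse(cv2.convexHull(np.c_[u,v][(v>=lo)&(v<hi)].astype(np.int32)))
b=E(130,192);L=E(258,292);print(b,L)
B=onz(d,*b[0],34);Lo=onz(d,*L[0],33.5);print("bowl",B,"loop",Lo,np.hypot(*(Lo-B)[:2]),np.degrees(np.arctan2(*(Lo-B)[1::-1])))
S=pickle.load(open("side2.pkl","rb"));P=cloud(S);s=P[...,2]
near=(abs(P[...,0]-580)<80)&(abs(P[...,1])<80)&(s>225);q=P[near];print("tip",len(q),q.mean(0).round(1),q[q[:,2].argmax()].round(1))
```

```text
[ 298  135   59  155 4207]
130 298 356 135 194 326.879113018598
205 321 337 205 254 329.1415465268676
258 314 347 258 289 330.5055679287305
215 [ 480.8 -301.8   36. ]
230 [ 492.4 -312.2   36. ]
245 [ 504.6 -322.5   36. ]
((326.84307861328125, 164.90675354003906), (58.78331756591797, 60.20746994018555), 17.493511199951172) ((330.6202697753906, 272.73333740234375), (32.703426361083984, 34.357177734375), 81.10028839111328)
bowl [ 444.4 -268.9   34. ] loop [ 527.8 -343.8   33.5] 112.09625328261423 -41.92642527161039
tip 54 [577.1  19.2 247.7] [578.   19.4 254.1]
```

>>> {"api": "send_rows", "payload": {
  "commands": [
    [-1,[0,0,-0.1],[0,0,0.04]],
    [-1,[0,0,-0.2],[0,0,0.045]],
    [-1,[0,0,-0.3],[0,0,0.045]],
    [-1,[0,0,-0.35],[0,0,0.045]],
    [-1,[0,0,-0.35],[0,0,0.045]]
  ]
}}

```text
time_s: 6.88
tool_pos: [483.4, -295.2, 223.1]
orientation: [-3.141, -0.006, 2.424]
contact_force: [0.4, 0.3, -0.3]
finger_gap: 85.4
finger_force: 0.0
```

>>> {"api": "send_rows", "payload": {
  "commands": [
    [-1,[0,0,0],[0,0,0]]
  ]
}}

```text
time_s: 7.0
tool_pos: [484.6, -297.5, 226.8]
orientation: [3.141, 0.002, 2.422]
contact_force: [-0.3, -0.1, 0.4]
finger_gap: 85.5
finger_force: 0.0
```

>>> {"api": "send_rows", "payload": {
  "commands": [
    [-1,[-0.009,-0.007,-0.05],[0,0,-0.015]],
    [-1,[-0.009,-0.007,-0.078],[0,0,-0.015]],
    [-1,[-0.009,-0.007,-0.078],[0,0,-0.015]]
  ]
}}

```text
time_s: 7.38
tool_pos: [478.8, -301.4, 186.8]
orientation: [3.141, -0.001, 2.408]
contact_force: [0.2, 0.8, 0.5]
finger_gap: 85.3
finger_force: 0.0
```

>>> {"api": "send_rows", "payload": {
  "commands": [
    [-1,[0,0,0],[0,0,0]]
  ]
}}

```text
time_s: 7.5
tool_pos: [479.3, -301.9, 187.8]
orientation: [3.141, 0.002, 2.408]
contact_force: [-0.6, -0.0, -0.5]
finger_gap: 85.3
finger_force: 0.0
```

>>> {"api": "send_rows", "payload": {
  "commands": [
    [1,[0,0,0],[0,0,0]],
    [1,[0,0,0],[0,0,0]],
    [1,[0,0,0],[0,0,0]],
    [1,[0,0,0],[0,0,0]],
    [1,[0,0,0],[0,0,0]]
  ]
}}

```text
time_s: 8.12
tool_pos: [478.7, -301.8, 187.1]
orientation: [3.141, 0.0, 2.408]
contact_force: [-0.5, 0.2, 1.3]
finger_gap: 14.2
finger_force: 58.3
```

>>> {"api": "send_rows", "payload": {
  "commands": [
    [1,[0,0,0.04],[0,0,0]],
    [1,[0,0,0.1],[0,0,0]],
    [1,[0,0,0.2],[0,0,0]],
    [1,[0,0,0.3],[0,0,0]],
    [1,[0,0,0.4],[0,0,0]]
  ]
}}

```text
time_s: 8.75
tool_pos: [478.0, -301.9, 389.4]
orientation: [3.141, 0.001, 2.407]
contact_force: [0.3, 0.8, -0.8]
finger_gap: 14.4
finger_force: 58.5
```

```bash
cat > t.py <<'E'
import sys,numpy as np
from rig import manip
from scipy.spatial.transform import Rotation as R
Pv=np.array([608.5,-31,145.]);e=np.array([-.534,.845,0]);LT=np.array([-64.3,0,154.])
d=.5*e+np.array([0,0,.866]);y=np.cross([0,0,1.],-e)
def pose(s,tau,off=(0,0)):  # off: along rod-normal n, along y
    t=np.radians(tau);cx=-e*np.cos(t)+np.array([0,0,np.sin(t)]);cz=e*np.sin(t)+np.array([0,0,np.cos(t)])
    M=np.c_[-cx,np.cross(-cz,-cx),-cz];n=np.cross(y,d)
    if n[2]<0:n=-n
    return Pv+s*d+off[0]*n+off[1]*y-M@LT,M
S=manip.sense();p=S["tool_pos"];Rm=R.from_euler("xyz",S["orientation"]).as_matrix()
if __name__=="__main__":
    l=p+Rm@LT-Pv;n=np.cross(y,d);n=n if n[2]>0 else -n
    print("time",S["time_s"],"loop s,n,y",(l@d).round(1),(l@n).round(1),(l@y).round(1),"tau",np.degrees(np.arcsin(-Rm[2,0])).round(1))
    for a in sys.argv[1:]:
        v=eval(a);T,M=pose(*v);rv=R.from_matrix(M@Rm.T).as_rotvec()
        print(v,T.round(1),"shift",((T-p)/500).round(3),"turn",(rv/np.radians(45)).round(3))
E
python3 t.py "(200,30)" "(160,30)"
```

```text
time 8.75 loop s,n,y -32.3 236.8 -237.6 tau 0.0
(200, 30) [484.2 165.6 419.4] shift [0.013 0.935 0.06 ] turn [-0.511 -0.43  -0.339]
(160, 30) [494.9 148.7 384.8] shift [ 0.034  0.901 -0.009] turn [-0.511 -0.43  -0.339]
```

>>> {"api": "send_rows", "payload": {
  "commands": [
    [1,[0,0.08,0.08],[-0.1,-0.086,-0.068]],
    [1,[0,0.18,0.12],[-0.2,-0.172,-0.136]],
    [1,[0,0.28,0.12],[-0.3,-0.258,-0.203]],
    [1,[0,0.38,0.12],[-0.4,-0.344,-0.27]],
    [1,[0,0.48,0.12],[-0.5,-0.43,-0.339]]
  ]
}}

```text
time_s: 9.38
tool_pos: [477.7, -64.6, 447.9]
orientation: [3.135, 0.512, 2.133]
contact_force: [0.5, -0.4, -2.3]
finger_gap: 14.2
finger_force: 58.6
```

```bash
python3 t.py "(200,30)"
```

```text
time 9.375 loop s,n,y 128.4 177.9 -127.6 tau 29.3
(200, 30) [484.2 165.6 419.4] shift [ 0.013  0.46  -0.057] turn [-0.016 -0.001 -0.002]
```

>>> {"api": "send_rows", "payload": {
  "commands": [
    [1,[0,0.1,0],[0,0,0]],
    [1,[0,0.2,0],[0,0,0]],
    [1,[0.01,0.3,-0.02],[0,0,0]],
    [1,[0.013,0.4,-0.04],[-0.01,0,0]],
    [1,[0.013,0.46,-0.057],[-0.01,0,0]]
  ]
}}

```text
time_s: 10.0
tool_pos: [484.7, 167.4, 418.8]
orientation: [-3.141, 0.515, 2.142]
contact_force: [0.5, 0.6, -0.7]
finger_gap: 14.8
finger_force: 58.6
```

>>> {"api": "send_rows", "payload": {
  "commands": [
    [1,[0,0,0],[0,0,0]],
    [1,[0,0,0],[0,0,0]]
  ]
}}

```text
time_s: 10.25
tool_pos: [485.3, 163.4, 418.9]
orientation: [-3.139, 0.516, 2.139]
contact_force: [-0.1, -0.1, -1.9]
finger_gap: 14.7
finger_force: 58.6
```

```bash
python3 t.py "(160,30)" "(140,30)"
python3 - <<'E'
from rig import manip
import cv2,pickle
from h import *
I=[]
for n in("wrist","side","top"):
    d=manip.get_image(n);pickle.dump(d,open(n+"3.pkl","wb"));I.append(d["img"])
A=cv2.resize(I[0],(400,300));B=cv2.resize(I[1][150:300,220:420],(400,300));C=cv2.resize(I[2][160:310,220:420],(400,300))
cv2.imwrite("pics/w3.png",np.vstack([np.hstack([A,B]),np.hstack([C,0*C])]))
E
```

```text
time 10.25 loop s,n,y 197.7 0.8 -0.1 tau 29.6
(160, 30) [494.9 148.7 384.8] shift [ 0.019 -0.029 -0.068] turn [-0.006 -0.007 -0.004]
(140, 30) [500.3 140.3 367.5] shift [ 0.03  -0.046 -0.103] turn [-0.006 -0.007 -0.004]
```

View pics/w3.png

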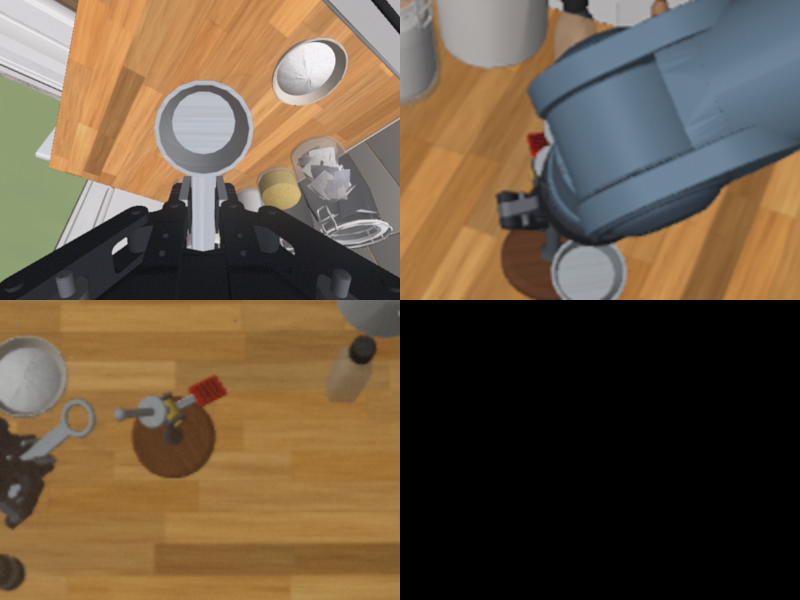

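Top crop: the loop is at full-frame (258.5,219) and the rod tip at (280,217). I'll check the loop and tip against the model.

Run:
```python
import pickle,cv2
from h import *
T=pickle.load(open("top3.pkl","rb"));g=cv2.cvtColor(T["img"],cv2.COLOR_BGR2HSV)
P=cloud(T)
for nm,b in(("loop",(208,232,248,272)),):
    r=np.s_[b[0]:b[1],b[2]:b[3]];m=((g[r][...,1]<70)).astype(np.uint8)
    cn,h=cv2.findContours(m,cv2.RETR_CCOMP,2)
    for i,c in enumerate(cn):
        if len(c)>4: f=cv2.fitEllipse(c);print(i,h[0][i][3],cv2.contourArea(c),f);uv=np.array(f[0])+[b[2],b[0]];print(uv,onz(T,*uv,316.))
u0=(557,53,316)
q=P[(P[...,2]>290)&(abs(P[...,0]-556)<30)&(abs(P[...,1]-52)<30)];print(len(q),q.mean(0),q.min(0),q.max(0))
k=(abs(P[...,0]-578)<30)&(abs(P[...,1]-18)<22)&(P[...,2]>236)&(P[...,2]<270);v,u=np.where(k);print("tip px",u.mean(),v.mean(),onz(T,u.mean(),v.mean(),247),P[k].mean(0),P[k][:,2].max())
```

```text
0 -1 273.5 ((9.274112701416016, 11.873050689697266), (16.799428939819336, 23.502641677856445), 35.11063766479492)
[257.2741127  219.87305069] [553.3  52.1 316. ]
1 0 134.5 ((10.505321502685547, 10.630621910095215), (12.614664077758789, 14.328410148620605), 175.1719512939453)
[258.5053215  218.63062191] [555.7  49.8 316. ]
252 [549.0803231   58.39688309 314.46965567] [528.12058438  32.9592323  295.27990922] [573.03466983  81.9721375  332.02819582]
tip px 280.10526315789474 216.44736842105263 [577.5  14.8 247. ] [577.34672926  14.78234129 247.55808658] 254.06749024052203
```

>>> {"api": "send_rows", "payload": {
  "commands": [
    [1,[0.01,-0.015,-0.035],[0,0,0]],
    [1,[0.019,-0.029,-0.068],[-0.006,-0.006,0]],
    [1,[0.025,-0.038,-0.086],[-0.006,-0.006,0]],
    [1,[0.03,-0.046,-0.103],[-0.006,-0.006,0]],
    [1,[0.03,-0.046,-0.103],[-0.006,-0.006,0]]
  ]
}}

```text
time_s: 11.02
tool_pos: [500.3, 141.1, 366.4]
orientation: [-3.14, 0.522, 2.14]
contact_force: [-0.9, -0.0, -0.8]
finger_gap: 14.5
finger_force: 58.6
```

```bash
python3 t.py "(100,30)" "(70,30)" "(60,30)"
python3 - <<'E'
from rig import manip
import cv2,pickle
from h import *
d=manip.get_image("top");pickle.dump(d,open("top4.pkl","wb"));C=d["img"][185:260,240:340]
cv2.imwrite("pics/t4.png",cv2.resize(C,(800,600),interpolation=2))
E
```

```text
time 11.025 loop s,n,y 139.3 -1.4 0.8 tau 29.9
(100, 30) [510.9 123.4 332.8] shift [ 0.021 -0.036 -0.067] turn [-0.001 -0.003 -0.005]
(70, 30) [519.  110.7 306.8] shift [ 0.037 -0.061 -0.119] turn [-0.001 -0.003 -0.005]
(60, 30) [521.6 106.5 298.2] shift [ 0.043 -0.069 -0.136] turn [-0.001 -0.003 -0.005]
```

View pics/t4.png

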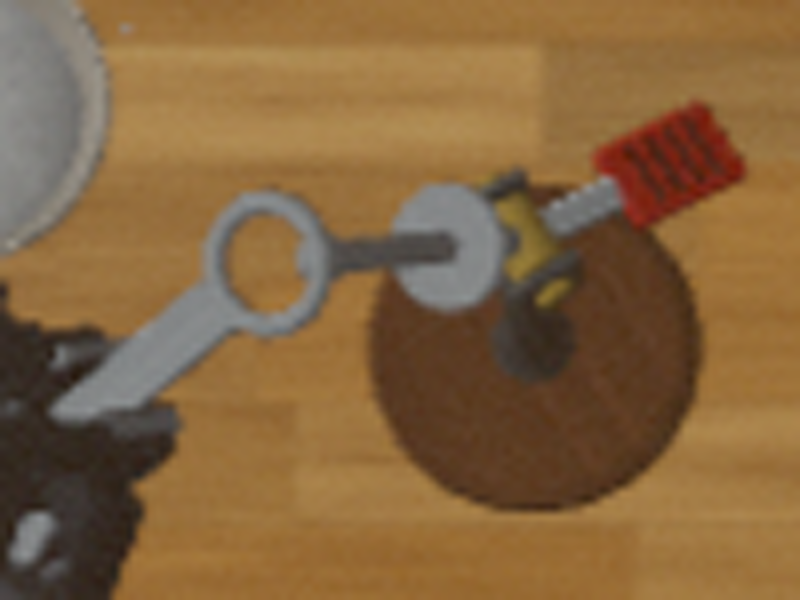

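The loop at crop (268,262) sits just above the ball at (310,260), in line with the rod as the model predicts. Sliding on.

>>> {"api": "send_rows", "payload": {
  "commands": [
    [1,[0.008,-0.012,-0.022],[0,0,0]],
    [1,[0.015,-0.024,-0.045],[0,0,0]],
    [1,[0.021,-0.036,-0.067],[0,0,0]],
    [1,[0.021,-0.036,-0.067],[0,0,0]]
  ]
}}

```text
time_s: 11.58
tool_pos: [510.4, 122.6, 331.7]
orientation: [-3.137, 0.522, 2.14]
contact_force: [-0.5, -0.6, -1.5]
finger_gap: 14.4
finger_force: 58.6
```

```bash
python3 t.py "(70,30)" "(60,30)"
python3 - <<'E'
from rig import manip
import cv2,pickle
from h import *
d=manip.get_image("top");pickle.dump(d,open("top5.pkl","wb"));C=d["img"][185:260,240:340]
cv2.imwrite("pics/t5.png",cv2.resize(C,(480,360),interpolation=2))
E
```

```text
time 11.575 loop s,n,y 98.7 -0.4 -0.8 tau 29.9
(70, 30) [519.  110.7 306.8] shift [ 0.017 -0.024 -0.05 ] turn [ 0.001 -0.006 -0.005]
(60, 30) [521.6 106.5 298.2] shift [ 0.022 -0.032 -0.067] turn [ 0.001 -0.006 -0.005]
```

View pics/t5.png

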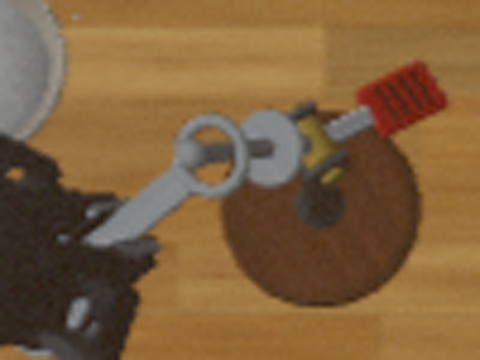

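The rod now runs through the loop: the ball at (190,152) shows above the wire and the loop centre is at (212,155). There is no side force.

>>> {"api": "send_rows", "payload": {
  "commands": [
    [1,[0.008,-0.012,-0.025],[0,0,0]],
    [1,[0.015,-0.022,-0.046],[0,0,0]],
    [1,[0.015,-0.022,-0.046],[0,0,0]]
  ]
}}

```text
time_s: 12.0
tool_pos: [517.9, 111.8, 308.9]
orientation: [-3.137, 0.522, 2.14]
contact_force: [-0.5, 0.1, -1.8]
finger_gap: 14.4
finger_force: 58.6
```

```bash
python3 t.py "(72,38)" "(72,46)" "(72,54)" "(72,62)"; python3 -c "
from rig import manip;print(manip.sense()['joint_positions'])"
```

```text
time 12.0 loop s,n,y 72.4 -0.4 -0.1 tau 29.9
(72, 38) [511.6 122.4 289.1] shift [-0.013  0.021 -0.04 ] turn [-0.149 -0.1   -0.005]
(72, 46) [506.3 130.8 268.1] shift [-0.023  0.038 -0.082] turn [-0.3   -0.196 -0.004]
(72, 54) [502.6 136.6 245.9] shift [-0.031  0.05  -0.126] turn [-0.45  -0.291 -0.004]
(72, 62) [500.5 139.8 222.9] shift [-0.035  0.056 -0.172] turn [-0.6   -0.386 -0.004]
[-0.61924364  0.26444526  0.21008174  2.04071645  0.62457698  0.86569301
 -0.26791121]
```

>>> {"api": "send_rows", "payload": {
  "commands": [
    [1,[-0.007,0.011,-0.02],[-0.075,-0.05,0]],
    [1,[-0.013,0.021,-0.04],[-0.149,-0.1,0]],
    [1,[-0.018,0.03,-0.061],[-0.225,-0.148,0]],
    [1,[-0.023,0.038,-0.082],[-0.3,-0.196,0]],
    [1,[-0.023,0.038,-0.082],[-0.3,-0.196,0]]
  ]
}}

```text
time_s: 12.62
tool_pos: [506.1, 133.0, 268.2]
orientation: [-3.141, 0.802, 2.143]
contact_force: [-0.4, -1.1, -1.6]
finger_gap: 14.3
finger_force: 58.7
```

```bash
python3 t.py "(70,54)" "(70,62)" ; python3 -c "
from rig import manip;print(manip.sense()['joint_positions'])"
```

```text
time 12.625 loop s,n,y 73.0 -1.7 2.3 tau 46.0
(70, 54) [503.1 135.8 244.1] shift [-0.006  0.006 -0.048] turn [-0.15  -0.097 -0.011]
(70, 62) [501.1 139.  221.1] shift [-0.01   0.012 -0.094] turn [-0.3   -0.192 -0.011]
[-0.77540201  0.36669495  0.26115259  2.09474692  0.95419249  0.92336158
 -0.65093064]
```

>>> {"api": "send_rows", "payload": {
  "commands": [
    [1,[-0.003,0.003,-0.024],[-0.075,-0.048,0]],
    [1,[-0.006,0.006,-0.048],[-0.15,-0.097,-0.01]],
    [1,[-0.008,0.009,-0.071],[-0.225,-0.145,-0.01]],
    [1,[-0.01,0.012,-0.094],[-0.3,-0.192,-0.01]],
    [1,[-0.01,0.012,-0.094],[-0.3,-0.192,-0.01]]
  ]
}}

```text
time_s: 13.25
tool_pos: [501.7, 138.4, 221.7]
orientation: [3.139, 1.081, 2.131]
contact_force: [-0.6, 0.0, -1.1]
finger_gap: 14.5
finger_force: 58.7
```

```bash
python3 t.py "(66,62,(-5,0))"
python3 - <<'E'
from rig import manip
import cv2
from h import *
print(manip.sense()['joint_positions'])
a=manip.get_image("top")["img"][165:315,200:350];b=manip.get_image("side")["img"][150:350,200:400]
cv2.imwrite("pics/t6.png",np.hstack([cv2.resize(x,(400,400),interpolation=2) for x in(a,b)]))
E
```

```text
time 13.25 loop s,n,y 69.9 1.0 0.2 tau 61.9
(66, 62, (-5, 0)) [499.8 140.9 215.2] shift [-0.004  0.005 -0.013] turn [-0.002  0.001  0.001]
[-0.88442267  0.53211662  0.31582539  2.1138336   1.1738634   1.04238863
 -0.95419027]
```

View pics/t6.png

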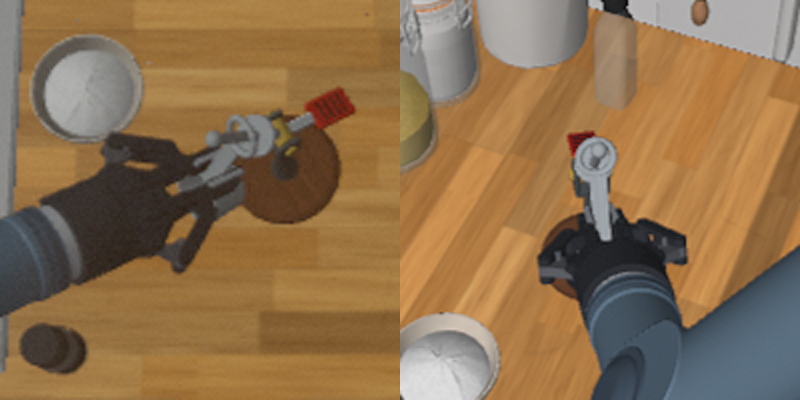

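Side view: the loop circles the raised rod at (597,155), with the tab and arm in place. Easing down onto the rod and collar, then opening.

>>> {"api": "send_rows", "payload": {
  "commands": [
    [1,[-0.002,0.003,-0.007],[0,0,0]],
    [1,[-0.004,0.005,-0.013],[0,0,0]],
    [1,[-0.004,0.005,-0.013],[0,0,0]]
  ]
}}

```text
time_s: 13.72
tool_pos: [499.7, 140.4, 215.7]
orientation: [3.135, 1.082, 2.128]
contact_force: [-0.5, -0.8, -1.2]
finger_gap: 14.8
finger_force: 58.7
```

>>> {"api": "send_rows", "payload": {
  "commands": [
    [0.55,[0,0,0],[0,0,0]],
    [0.5,[0,0,0],[0,0,0]],
    [0.3,[0,0,0],[0,0,0]],
    [0,[0,0,0],[0,0,0]],
    [-0.5,[0,0,0],[0,0,0]]
  ]
}}

```text
time_s: 14.35
tool_pos: [499.8, 140.3, 215.8]
orientation: [3.135, 1.083, 2.127]
contact_force: [0.1, -0.6, 0.3]
finger_gap: 59.7
finger_force: 0.0
```

>>> {"api": "send_rows", "payload": {
  "commands": [
    [-1,[0,0,0],[0,0,0]],
    [-1,[0,0,0],[0,0,0]],
    [-1,[0,0,0],[0,0,0]],
    [-1,[0,0,0],[0,0,0]]
  ]
}}

```text
time_s: 14.85
tool_pos: [499.8, 140.3, 215.8]
orientation: [3.135, 1.083, 2.127]
contact_force: [-0.0, -0.1, 0.2]
finger_gap: 85.4
finger_force: 0.0
```

>>> {"api": "send_rows", "payload": {
  "commands": [
    [-1,[-0.01,0.015,0.01],[0,0,0]],
    [-1,[-0.03,0.048,0.03],[0,0,0]],
    [-1,[-0.06,0.095,0.06],[0,0,0]],
    [-1,[-0.09,0.143,0.1],[0,0,0]],
    [-1,[-0.12,0.19,0.16],[0,0,0]]
  ]
}}

```text
time_s: 15.48
tool_pos: [438.5, 236.4, 296.2]
orientation: [3.139, 1.083, 2.132]
contact_force: [0.3, 1.3, -0.2]
finger_gap: 85.5
finger_force: 0.0
```

>>> {"api": "send_rows", "payload": {
  "commands": [
    [-1,[-0.02,0.05,0.1],[0,0,0]],
    [-1,[-0.04,0.1,0.2],[0,0,0]],
    [-1,[-0.04,0.1,0.3],[0,0,0]],
    [-1,[-0.04,0.1,0.3],[0,0,0]]
  ]
}}

```text
time_s: 15.98
tool_pos: [420.0, 286.6, 450.6]
orientation: [3.116, 1.08, 2.111]
contact_force: [-0.1, 0.1, -0.5]
finger_gap: 85.3
finger_force: 0.0
```

Run:
```python
from rig import manip
import cv2
from h import *
d=manip.get_image("side");P0=cloud(d)
a=manip.get_image("top")["img"][165:315,200:350];b=d["img"][150:350,200:400]
w=manip.get_image("wrist")["img"]
cv2.imwrite("pics/t7.png",np.hstack([cv2.resize(x,(266,266),interpolation=2) for x in(a,b,w)]))
```

```text
(no output)
```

View pics/t7.png

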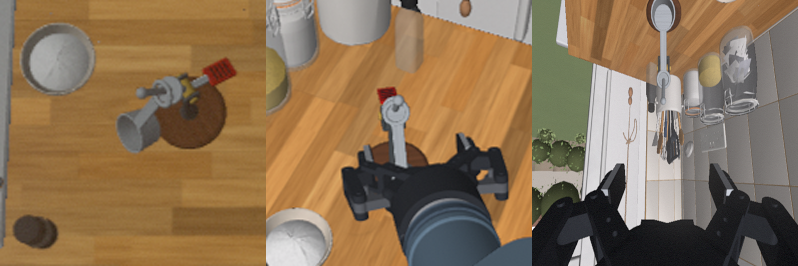

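The cup hangs by its loop on the raised arm, with the bowl at top-crop (138,130) and the gripper clear. I'll wait and check that nothing is still moving.

>>> {"api": "send_rows", "payload": {
  "commands": [
    [-1,[0,0,0],[0,0,0]],
    [-1,[0,0,0],[0,0,0]],
    [-1,[0,0,0],[0,0,0]],
    [-1,[0,0,0],[0,0,0]],
    [-1,[0,0,0],[0,0,0]]
  ]
}}

```text
time_s: 16.75
tool_pos: [419.8, 285.3, 445.7]
orientation: [3.135, 1.083, 2.127]
contact_force: [0.7, -0.1, 0.3]
finger_gap: 85.2
finger_force: 0.0
```

>>> {"api": "send_rows", "payload": {
  "commands": [
    [-1,[0,0,0],[0,0,0]],
    [-1,[0,0,0],[0,0,0]],
    [-1,[0,0,0],[0,0,0]],
    [-1,[0,0,0],[0,0,0]],
    [-1,[0,0,0],[0,0,0]]
  ]
}}

```text
time_s: 17.38
tool_pos: [419.7, 285.3, 445.7]
orientation: [3.135, 1.083, 2.127]
contact_force: [-0.0, 0.6, 0.4]
finger_gap: 85.1
finger_force: 0.0
```

Run:
```python
from rig import manip
import cv2
from h import *
L=[]
for i in range(12):
    d=manip.get_image("top");L.append(d["img"][165:315,230:350].astype(int))
print([abs(x-L[0]).max() for x in L])
P=cloud(d);k=(abs(P[...,0]-578)<30)&(abs(P[...,1]-18)<22)&(P[...,2]>236)&(P[...,2]<270);print(P[k].mean(0),P[k][:,2].max())
for n,u,v in(("grinder",217,296),("bottle",401,186),("salt",232,198)):print(n,dep(d,u,v))
print(manip.sense()["qd"].round(3),manip.sense()["time_s"])
```

```text
[np.int64(0), np.int64(17), np.int64(18), np.int64(20), np.int64(17), np.int64(21), np.int64(17), np.int64(18), np.int64(20), np.int64(20), np.int64(18), np.int64(18)]
[576.57056536  15.55440764 247.16703636] 254.72345347980252
grinder [423.6 170.3 111.3]
bottle [ 668.2 -253.8  168.2]
salt [678.  157.   47.1]
[-0.    -0.     0.002 -0.001 -0.    -0.001 -0.   ] 17.975
```

Successive top images differ only by constant noise, so nothing is moving. The arm tip is still fully up and the bystanders are where they were. Handing in.

```bash
python3 -c "
from rig import manip;print(manip.job_done())"
```

```text
the job is handed in; nothing more can be done
None
```

The job is handed in, with no verdict returned yet: the hook arm is fully up, the cup hangs still by its loop, and the grinder, bottle and bowl have not moved (about 18 s of the 69 s used).

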